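# Seat the lens in the tracing projector's V bed

### The job

Take the projector lens off its wooden rest, lay it in the V bed of the tracing projector with its glass end towards the grey lamp house, and slide it along the bed, under the sprung roller, until it is fully home: lying on both flanks of the V and pressed up against the sprung brass focus ring, where you let go of it. How far in the ring sits differs from time to time and is not measured, so feel for it and push gently, neither stopping at the roller nor forcing the ring. Do not slam the lens down, and leave the two ink bottles and the glue stick where they stand.

Things in the scene. Friction and masses are not known exactly. Their poses are not given: they have to be found in the camera images.
- projector: Tracing projector, fixed: wooden base 214x84x12 mm, 120 mm tall. Origin at table level under the V axis. +x runs along the bed, away from its open mouth, towards the lamp house; +z up. Bed: two 45-degree aluminium strips, x -80 to +22 mm, only 34 mm wide overall, upper edges 51 mm high. A seated lens has its axis level along x at y 0, z 62 mm. The base reaches from x -86 to +128.
- bed_mouth (a point): Point on the V axis, 62 mm above the table, at the open end of the bed (projector x -80 mm). Nothing stands in front of it. The bridge with the sprung roller crosses the bed at projector x -1 to +17 mm, 72 mm wide, up to 108 mm high; the bed before it, x -80 to -1 mm, is open from above.
- lamp_house: Grey lamp house at the far end of the bed, with the focus ring it carries: a square brass frame 40 mm wide. Origin and axes as projector's. The ring's face stands at projector x +28 to +58 mm, set differently every time (hidden); it yields about 1 mm for 8 N. The lens touches nothing else of it. More than 14 N on the ring spoils its setting; 5 to 10 N is right.
- lens: Lens: grey tube 40 mm across, 84 mm long, about 0.28 kg, black cap on one end, glass in the other. Origin at its middle, on its axis; x along the axis, towards the glass end. The tube may be gripped anywhere across its diameter: bed and rest are narrower than it, so fingers pass down beside them. Pushed on the cap, it passes the roller at 3 to 8 N, then drags with 2 to 6 N and stays where it is left; held in the fingers it binds there.
- lens_nose (a point): Centre of the lens's glass end (tapered rim, 34 mm across at the face), 42 mm along +x from its origin. This end goes in first. The roller is reached when it is at about projector x 0.
- lens_cap (a point): Centre of the flat black cap, 40 mm across, 42 mm along -x from the lens's origin. The cap is the place to push on (closed fingertips fit over the bed, down to 55 mm above the table).
- lens_rest: Wooden rest, fixed, 70x60 mm base 10 mm thick with a V saddle 50 mm long, 34 mm wide, upper edges 35 mm high. Origin at table level under its middle, x along the saddle. The lens lies in it, its axis 46 mm above the table.
- ink_round: Blue round ink bottle with a red cap, 43 mm across, 60 mm tall, loose; origin under its middle. Leave it alone.
- ink_square: Green square ink bottle with a red cap, 44 mm wide, 57 mm tall, loose; origin under its middle. Leave it alone.
- glue: Standing glue stick, yellow with a blue cap, 26 mm across, 89 mm tall, loose; origin under its middle. Leave it alone.
There are look-alikes about, which are no part of the job. Leave any pink look-alike of the lens_rest alone.

How it is judged:
By the outcome, as a careful person would: the job done as asked, in the order asked, and still so for the second after the job is handed in, with the robot touching nothing.
It also fails if it takes over 58 s, if anything falls off the work surface, if the arm or the gripper's body presses on something with over 40 N, if the wrist force passes 120 N, or if a joint passes its speed limit or range.

### The arm

A 6-joint arm with a two-finger parallel gripper is mounted at the origin on a cart in front of the work surface, level with it; the furniture and walls round the work are solid. World frame = base frame: x ahead of the robot, y to its left, z up, the work surface at z = 0. Lengths are in m, angles in degrees, forces in N, time in s.
With the tool pointing down it reaches from about 0.35 to 0.975 m from the base axis. Payload 17.4 kg.
Tool frame: the origin (TCP) lies between the finger pads; the fingertips stand 11 mm ahead of it and the grasp point (between the pads) lies 8 mm behind it; z points along the fingers, y is the direction in which the jaws open and shut (so a half turn about z gives the same grasp; the last joint's range is limited). The gripper opens to 85 mm and grips with 20 to 120 N. Pads are 22 mm wide; open, the fingers measure 114 mm over their backs; the gripper's body (76 mm by 85 mm) begins 54 mm behind the grasp point. The pads swing forward as they close: fully open they stand 13 mm farther back than shut.
Start: joints at [66.303, 6.646, 82.598, -0, 90.757, -2.166], TCP at [0.248, 0.628, 0.242] pointing down, gripper open.
Joint ranges: [-162.19, 162.19], [-47.58, 125.68], [4.15, 143.07], [-65.23, 245.23], [0.69, 171.88], [-170.13, 170.13]. Speed limits (degrees/s): [108.29, 108.29, 127.2, 180, 180, 180].

### API

Orientations are given as a 3x3 rotation matrix whose columns are the frame's x, y, z axes.
In Python, from plant import sensors, viewer, job gives the robot as it stands.
- The arm moves only by the tool move_arm, never from a script. Its argument "rows" is a list of rows, each an object of numbers: "dx", "dy", "dz": the shift along the tool's x, y, z in m; "ax", "ay", "az": the turn, a rotation vector about the tool's x, y, z in rad. In form: [{"dx": .., "dy": .., "dz": .., "ax": .., "ay": .., "az": ..}, ...]. A call has 1 to 20 rows; each row shifts and turns the commanded pose from where the row before left it, along the tool's axes as they then stand; what a row does not reach is not made up. A row lasts 1/8 s, in which the tool goes at most 62.5 mm and 10.7 degrees, less where a joint would pass 70% of its speed; a pose out of reach is approached as far as the arm can. A call is refused whole if a number of a shift passes 0.0625 or a number of a turn 0.188, either way. A call with a gripper value outside its range is refused whole. "gripper" is the closure, from 0 (fully open) to 1 (shut), set as the call begins (left out, the last holds). The fingers move at their own pace and stop on an object; "force" is the grip in N (left out, the last holds). Time passes only in rows, so rows that do not move let the fingers close. It gives the time, the measured TCP pose, the force and the opening at its end, in the units of the state.
- sensors.read_state(): the state, without advancing time (a new reading comes with each control period).
- viewer.snapshot(name): name is "scene" or "top" or "wrist"; returns a dict with "pixels" (480x640x3 uint8, red, green, blue), "camera_matrix" (3x3 intrinsics, pixels), "extrinsics" (4x4, takes a point from world to camera coordinates); the wrist camera has in their place "hand_eye" (4x4, takes a point from camera to tool coordinates, whose origin is the TCP and whose axes are the flange's). Camera axes: x right, y down, z forward; pixel columns grow to the right and rows downward; lengths in m; the calibration is good to about 2 mm. A picture is of the moment at which its call begins: read the wrist's pose just before it. There is no depth.
- job.hand_in(): hands the job in, once; it reports no verdict.
The state is a dict: "time_s": time; "qpos": joint angles; "dq": joint speeds; "effort": joint torques, N m; "eef_pos": TCP position; "eef_rot": TCP orientation; "ft_force": force on the tool from outside, world axes, zero at the start; "moment": the same for the moment, N m; "finger_gap": finger opening in m.
Only numpy, scipy, OpenCV 4.12 (cv2) and the standard library are available. Lean on these libraries where they do the work, as an engineer would, in place of code of your own. Each camera call takes 0.05 s, during which the arm holds its last target.

## Working session

There is one attempt and no reset: what is moved stays moved. The work goes in short steps, Python scripts to look and compute and a tool call to move; the robot and the scene stay as the last step left them, time stands still between calls to the robot, and variables do not carry over. Pictures are saved under pics/ and viewed, and the job is handed in when it is done.

Besides the shell and the picture viewer there is one more tool, called after "Request:" as name([rows], argument=value, ...), one row to a line, values as JSON. move_arm: Moves the arm, as the interface text tells. Its arguments: {"type":"object","properties":{"rows":{"type":"array"},"gripper":{"type":"number"},"force":{"type":"number"}},"required":["rows"]}

```bash
mkdir -p pics; ls; python3 - <<'E'
from plant import sensors, viewer
import cv2, json, numpy as np
s=sensors.read_state(); print(s)
for n in ["scene","top"]:
    d=viewer.snapshot(n); cv2.imwrite(f"pics/{n}1.png",d["pixels"][:,:,::-1]); np.savez(f"pics/{n}1.npz",K=d["camera_matrix"],E=d["extrinsics"]); print(d["camera_matrix"],d["extrinsics"])
E
```

```text
pics
{'time_s': 0.0, 'qpos': array([ 6.63012073e+01,  6.67434842e+00,  8.26373660e+01, -1.91007019e-03,
        9.07564953e+01, -2.16628901e+00]), 'dq': array([-0.0377782 , -0.01591125, -0.07818026, -0.01780984, -0.02062987,
        0.01058363]), 'effort': array([ 3.42962398e-03, -7.31976557e+01, -6.32506013e+01,  1.16704769e-04,
        6.07476424e-03, -1.15419277e-05]), 'eef_pos': array([0.24769149, 0.62771028, 0.24154198]), 'eef_rot': array([[-9.30209347e-01,  3.67029115e-01, -4.47966416e-04],
       [ 3.67029388e-01,  9.30208692e-01, -1.10348983e-03],
       [ 1.16893590e-05, -1.19089339e-03, -9.99999291e-01]]), 'ft_force': array([-1.15128714, -0.39550124, -0.08510755]), 'moment': array([-0.05532033,  0.01990451, -0.04731087]), 'finger_gap': 0.08512558960776548}
[[526.86792118   0.         325.21913967]
 [  0.         526.86792118 236.79720674]
 [  0.           0.           1.        ]] [[ 0.63224029 -0.77462102 -0.01531345 -0.40112648]
 [-0.49404034 -0.38784934 -0.7781369   0.290728  ]
 [ 0.59682188  0.49953495 -0.62790801  0.73159043]
 [ 0.          0.          0.          1.        ]]
[[487.38613823   0.         324.80556898]
 [  0.         487.38613823 243.63052337]
 [  0.           0.           1.        ]] [[ 0.02226282 -0.99929764  0.03014288 -0.1141123 ]
 [-0.99186801 -0.02585624 -0.1246166   0.53926611]
 [ 0.12530846 -0.02712344 -0.991747    1.08400614]
 [ 0.          0.          0.          1.        ]]
```

View pics/scene1.png

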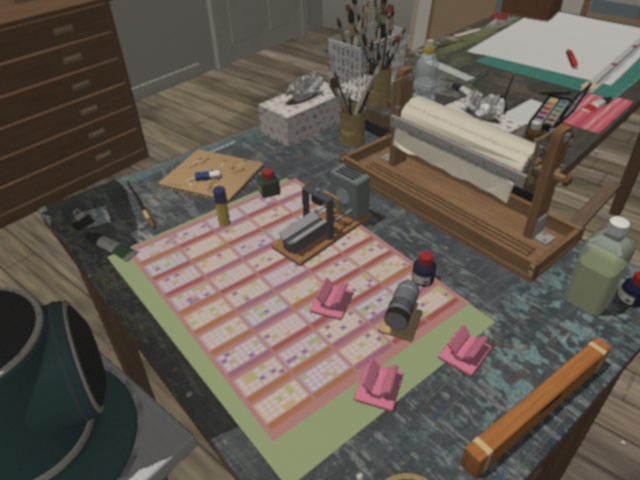

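View pics/top1.png

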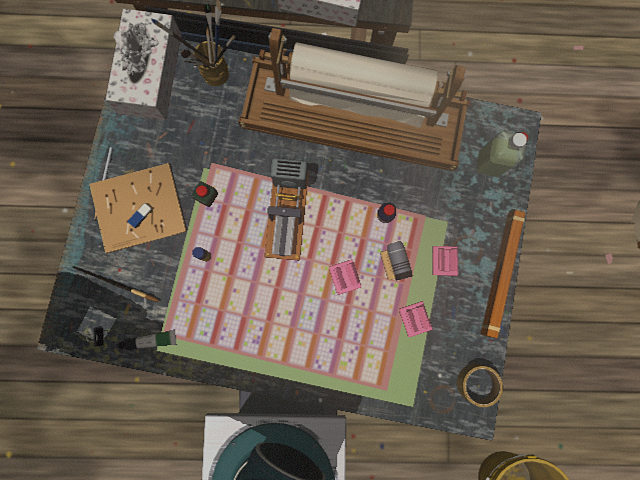

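The scene shows the projector at about (315,225), the lens on a wooden rest at (402,305), and pink rest look-alikes at (332,298), (380,385) and (466,350). In the top view the projector is at (285,215), the lens at (398,260), the inks at (205,193) and (387,212), and the glue at (201,254). Next I'll enlarge the crops.

```bash
python3 - <<'E'
import cv2
a=cv2.imread("pics/top1.png")
c=cv2.resize(a[225:295,350:430],None,fx=7,fy=7,interpolation=cv2.INTER_CUBIC)
d=cv2.resize(a[150:270,250:330],None,fx=5,fy=5,interpolation=cv2.INTER_CUBIC)
b=cv2.imread("pics/scene1.png")
e=cv2.resize(b[250:345,360:450],None,fx=6,fy=6,interpolation=cv2.INTER_CUBIC)
f=cv2.resize(b[155:270,265:385],None,fx=5,fy=5,interpolation=cv2.INTER_CUBIC)
for n,i in zip("cdef",(c,d,e,f)): cv2.imwrite(f"pics/crop_{n}.png",i)
E
```

```text
(no output)
```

View pics/crop_c.png

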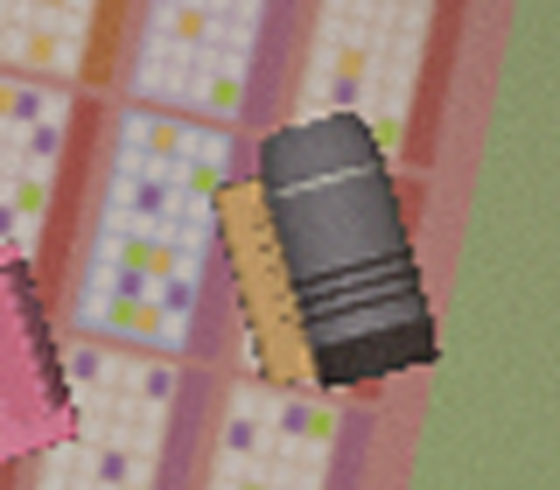

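View pics/crop_d.png

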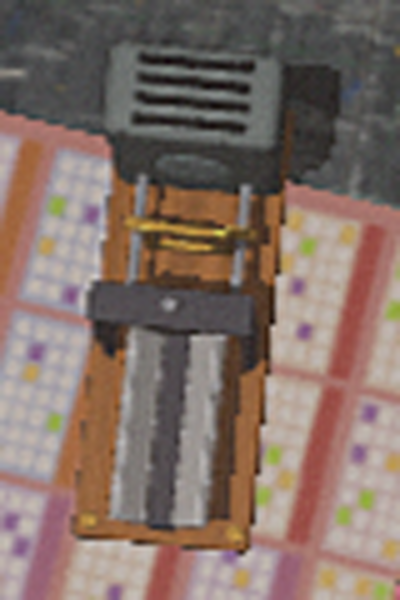

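View pics/crop_e.png

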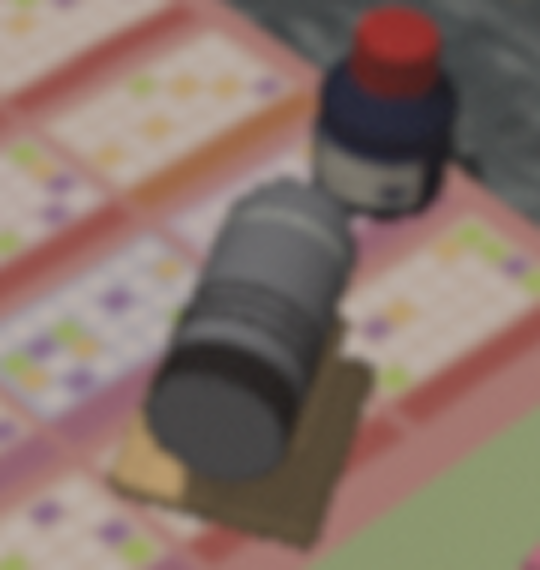

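View pics/crop_f.png

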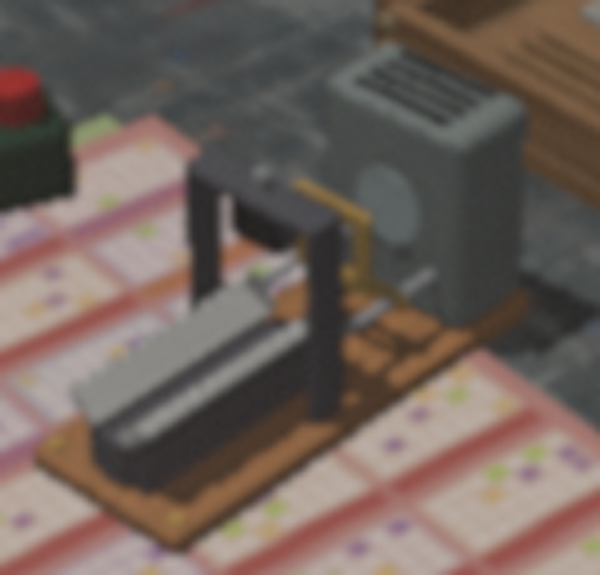

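```bash
cat > h.py <<'E'
import numpy as np, cv2
from scipy.optimize import least_squares
def cam(n):
    z=np.load(f"pics/{n}1.npz"); return z["K"],z["E"]
def proj(K,E,P):
    P=np.atleast_2d(P); c=P@E[:3,:3].T+E[:3,3]; p=c@K.T; return p[:,:2]/p[:,2:]
def ray(K,E,uv,z):
    d=np.linalg.inv(K)@np.array([uv[0],uv[1],1.]); R=E[:3,:3]; o=-R.T@E[:3,3]; d=R.T@d
    return o+d*(z-o[2])/d[2]
def T(p,P):
    x,y,a=p[:3]; c,s=np.cos(a),np.sin(a); P=np.atleast_2d(P)
    return np.c_[x+c*P[:,0]-s*P[:,1], y+s*P[:,0]+c*P[:,1], P[:,2]]
def cyl(z):
    t=np.linspace(0,2*np.pi,60,endpoint=False); o=[]
    for x,r in((-.042,.02),(.034,.02),(.042,.017)):
        o.append(np.c_[np.full(60,x),r*np.cos(t),z+r*np.sin(t)])
    return np.vstack(o)
E
python3 - <<'E'
from h import *
Kt,Et=cam("top");Ks,Es=cam("scene")
up=lambda c,o,f:(np.array(c)+.5)/f-.5+np.array(o)
# projector
bt=[up(c,(250,150),5) for c in [(72,535),(247,552)]]
bs=[up(c,(265,155),5) for c in [(38,460),(178,546)]]
for b in bt: print("top",ray(Kt,Et,b,.012))
for b in bs: print("scene",ray(Ks,Es,b,.012))
et=[up(c,(250,150),5) for c in [(112,517),(207,527)]]
for b in et: print("bed mouth edges top",ray(Kt,Et,b,.051))
mid=[up(c,(250,150),5) for c in [(140,333),(222,337)]]
for b in mid: print("bed at bridge",ray(Kt,Et,b,.051))
es=[up(c,(265,155),5) for c in [(78,392),(108,438)]]
print([ray(Ks,Es,b,.051) for b in es])
lamp=[up(c,(250,150),5) for c in [(112,45),(286,55)]]
for b in lamp: print("lamp far top",ray(Kt,Et,b,.12))
# lens silhouette
pt=[up(c,(350,225),7) for c in [(262,150),(278,220),(298,300),(322,386),(436,357),(412,270),(392,195),(375,140),(350,115),(285,125)]]
ps=[up(c,(360,250),6) for c in [(148,395),(195,285),(225,210),(285,180),(350,215),(345,275),(300,400),(250,478),(160,430),(330,310)]]
def res(p,which="ts"):
    r=[]
    for w,K,E,pp in(("t",Kt,Et,pt),("s",Ks,Es,ps)):
        if w in which:
            h=cv2.convexHull(proj(K,E,T(p,cyl(.046))).astype(np.float32))
            r+=[cv2.pointPolygonTest(h,tuple(map(float,q)),True) for q in pp]
    return r
g=ray(Kt,Et,(398,260),.046); print(g)
for w in("t","s","ts"):
    s=least_squares(res,[g[0],g[1],.2],args=(w,),diff_step=1e-3,loss="soft_l1"); print(w,s.x,np.degrees(s.x[2]),np.round(res(s.x,w),1))
for n,uv in(("round",(387,210)),):
    print(n,ray(Kt,Et,uv,.06))
E
```

```text
top [0.51070523 0.03925214 0.012     ]
top [ 0.50480008 -0.04236743  0.012     ]
scene [0.5063762  0.03053176 0.012     ]
scene [ 0.50240857 -0.04667152  0.012     ]
bed mouth edges top [0.51554295 0.01782786 0.051     ]
bed mouth edges top [ 0.51210186 -0.02501427  0.051     ]
bed at bridge [0.59996003 0.00813977 0.051     ]
bed at bridge [ 0.59914779 -0.02914298  0.051     ]
[array([0.5135368 , 0.01193473, 0.051     ]), array([ 0.50013628, -0.01597857,  0.051     ])]
lamp far top [0.71346811 0.01958322 0.12      ]
lamp far top [ 0.71137622 -0.05569808  0.12      ]
[ 0.50733907 -0.26820133  0.046     ]
t [ 0.50716827 -0.27037652  0.28625346] 16.401115387533117 [ 0.5  0.7  0.3  0.2  0.3  0.6  0.4  0.5  0.6 -0.4]
s [ 0.50746883 -0.26913795  0.3207523 ] 18.37775288270284 [0.2 0.7 0.8 1.4 0.  0.6 1.  0.  1.5 1.1]
ts [ 0.50696958 -0.26975789  0.30721807] 17.602298705944328 [ 1.   1.1  0.5  0.1  0.1  0.5 -0.  -0.   0.6 -0.5  0.2  0.5  0.3  1.
  0.3  1.1  1.1  0.3  1.7  1.5]
round [ 0.61953532 -0.24015231  0.06      ]
```

```bash
python3 - <<'E'
from plant import sensors, viewer
d=viewer.snapshot("wrist"); print(d["camera_matrix"],d["hand_eye"])
E
```

```text
[[384.71347033   0.         312.8539861 ]
 [  0.         384.71347033 231.36403455]
 [  0.           0.           1.        ]] [[-7.98834631e-04 -9.63559043e-01 -2.67494548e-01  6.82202941e-02]
 [ 9.99999119e-01 -4.86150218e-04 -1.23516345e-03  7.74264215e-04]
 [ 1.06011038e-03 -2.67495299e-01  9.63558582e-01 -1.31491947e-01]
 [ 0.00000000e+00  0.00000000e+00  0.00000000e+00  1.00000000e+00]]
```

Request:
move_arm([
  {"dx":-0.0317,"dy":-0.0411},
  {"dx":-0.0317,"dy":-0.0411},
  {"dx":-0.0317,"dy":-0.0411},
  {"dx":-0.0317,"dy":-0.0411},
  {"dx":-0.0317,"dy":-0.0411},
  {"dx":-0.0317,"dy":-0.0411},
  {"dx":-0.0317,"dy":-0.0411},
  {"dx":-0.0317,"dy":-0.0411},
  {"dx":-0.0317,"dy":-0.0411},
  {"dx":-0.0317,"dy":-0.0411},
  {"dx":-0.0317,"dy":-0.0411},
  {"dx":-0.0317,"dy":-0.0411},
  {"dx":-0.0317,"dy":-0.0411},
])

```text
invalid input at $.rows[0]: expected keys dx, dy, dz, ax, ay, az
```

Request:
move_arm([
  {"dx":-0.0402,"dy":-0.0364,"dz":0,"ax":0,"ay":0,"az":0},
  {"dx":-0.0402,"dy":-0.0364,"dz":0,"ax":0,"ay":0,"az":0},
  {"dx":-0.0402,"dy":-0.0364,"dz":0,"ax":0,"ay":0,"az":0},
  {"dx":-0.0402,"dy":-0.0364,"dz":0,"ax":0,"ay":0,"az":0},
  {"dx":-0.0402,"dy":-0.0364,"dz":0,"ax":0,"ay":0,"az":0},
  {"dx":-0.0402,"dy":-0.0364,"dz":0,"ax":0,"ay":0,"az":0},
  {"dx":-0.0402,"dy":-0.0364,"dz":0,"ax":0,"ay":0,"az":0},
  {"dx":-0.0402,"dy":-0.0364,"dz":0,"ax":0,"ay":0,"az":0},
  {"dx":-0.0402,"dy":-0.0364,"dz":0,"ax":0,"ay":0,"az":0},
  {"dx":-0.0402,"dy":-0.0364,"dz":0,"ax":0,"ay":0,"az":0},
  {"dx":-0.0402,"dy":-0.0364,"dz":0,"ax":0,"ay":0,"az":0},
  {"dx":-0.0402,"dy":-0.0364,"dz":0,"ax":0,"ay":0,"az":0},
  {"dx":-0.0402,"dy":-0.0364,"dz":0,"ax":0,"ay":0,"az":0},
  {"dx":0,"dy":0,"dz":0,"ax":0,"ay":0,"az":-0.153},
  {"dx":0,"dy":0,"dz":0,"ax":0,"ay":0,"az":-0.153},
  {"dx":0,"dy":0,"dz":0,"ax":0,"ay":0,"az":0},
  {"dx":0,"dy":0,"dz":0,"ax":0,"ay":0,"az":0},
])

```text
time_s: 2.28
eef_pos: [0.5601, -0.004, 0.2423]
eef_rot: [[-0.997, 0.073, -0.0], [0.073, 0.997, -0.0], [0.0, -0.0, -1.0]]
ft_force: [-0.4, -0.4, -0.1]
finger_gap: 0.0858
```

```bash
cat >> h.py <<'E'
def wsnap(name):
    from plant import sensors, viewer
    s=sensors.read_state(); d=viewer.snapshot("wrist")
    W=np.eye(4); W[:3,:3]=s["eef_rot"]; W[:3,3]=s["eef_pos"]
    E=np.linalg.inv(W@d["hand_eye"]); K=d["camera_matrix"]
    np.savez(f"pics/{name}1.npz",K=K,E=E); cv2.imwrite(f"pics/{name}.png",d["pixels"][:,:,::-1])
    print(s["time_s"],s["eef_pos"],np.round(s["eef_rot"],4).tolist(),np.round(s["ft_force"],2),s["finger_gap"],np.round(s["qpos"],1))
E
python3 -c "
from h import *
wsnap('w1')"
```

```text
2.275 [ 0.56013538 -0.00397441  0.24227674] [[-0.9973, 0.073, -0.0], [0.073, 0.9973, -0.0], [0.0, -0.0, -1.0]] [-0.36 -0.36 -0.13] 0.08577357413212243 [ -3.   -7.7  96.9  -0.   90.9 -88.8]
```

View pics/w1.png

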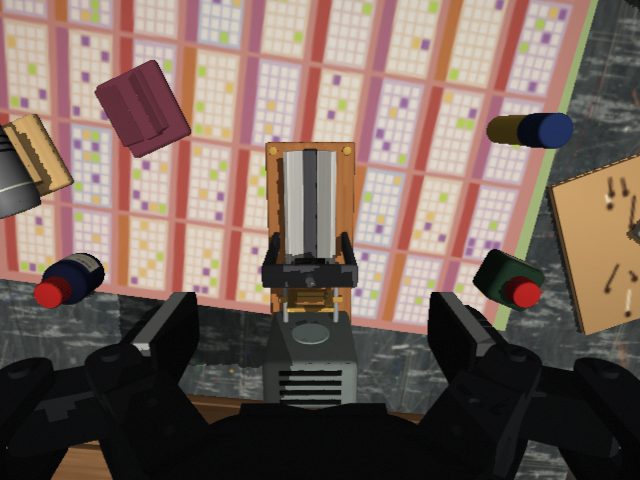

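```bash
python3 - <<'E'
import cv2
a=cv2.imread("pics/w1.png")
cv2.imwrite("pics/w1c.png",cv2.resize(a[130:290,250:370],None,fx=3.7,fy=3.7,interpolation=cv2.INTER_CUBIC))
E
```

```text
(no output)
```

View pics/w1c.png

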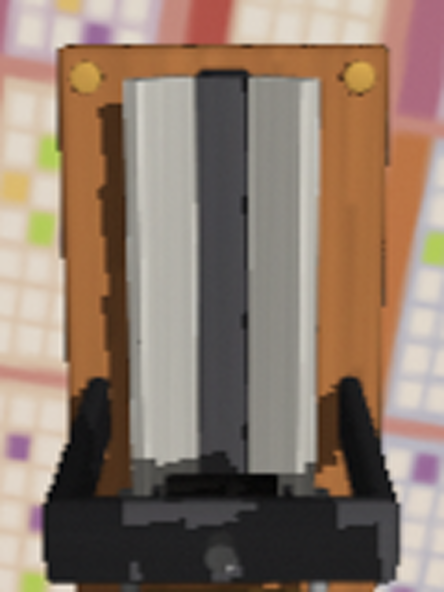

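```bash
python3 - <<'E'
from h import *
K,E=cam("w1")
up=lambda c:(np.array(c)+.5)/3.7-.5+np.array((250,130))
for n,c,z in[("base",(60,47),.012),("base",(387,47),.012),("sideL",(70,400),.012),("sideR",(382,400),.012),("bed",(124,80),.051),("bed",(319,80),.051),("bedfar",(131,460),.051),("bedfar",(318,460),.051),("br",(47,505),.108),("br",(398,503),.108),("brf",(47,581),.108),("brf",(398,583),.108)]:
    print(n,np.round(ray(K,E,up(c),z),4))
Kt,Et=cam("top");Ks,Es=cam("scene")
# combined fit w1+top+scene on known corners
uf=lambda c,o,f:(np.array(c)+.5)/f-.5+np.array(o)
obs=[]
for c,P in[((60,47),(-.086,.042,.012)),((387,47),(-.086,-.042,.012)),((124,80),(-.08,.017,.051)),((319,80),(-.08,-.017,.051))]:
    obs.append((K,E,up(c),(P[0],-P[1],P[2])))
b=list(obs)
tp=[(Kt,Et,uf(c,(250,150),5),P) for c,P in[((72,535),(-.086,.042,.012)),((247,552),(-.086,-.042,.012)),((112,517),(-.08,.017,.051)),((207,527),(-.08,-.017,.051))]]
sp=[(Ks,Es,uf(c,(265,155),5),P) for c,P in[((38,460),(-.086,.042,.012)),((178,546),(-.086,-.042,.012)),((78,392),(-.08,.017,.051))]]
for nm,o in(("w",obs),("t",tp),("s",sp),("all",obs+tp+sp)):
    f=lambda p:np.concatenate([(proj(k,e,T(p,P))[0]-uv) for k,e,uv,P in o])
    s=least_squares(f,[.6,0,-.07],loss="soft_l1"); print(nm,s.x,np.degrees(s.x[2]),np.round(s.fun,1))
# lines for w yaw
E
```

```text
base [ 0.5047 -0.0426  0.012 ]
base [0.5107 0.0382 0.012 ]
sideL [ 0.5957 -0.0497  0.012 ]
sideR [0.6018 0.0328 0.012 ]
bed [ 0.5116 -0.0244  0.051 ]
bed [0.5148 0.0189 0.051 ]
bedfar [ 0.6005 -0.0311  0.051 ]
bedfar [0.6038 0.0135 0.051 ]
br [ 0.5896 -0.0428  0.108 ]
br [0.5943 0.0267 0.108 ]
brf [ 0.6058 -0.0446  0.108 ]
brf [0.6115 0.026  0.108 ]
w [ 0.59321938 -0.0085493  -0.07380063] -4.2284645699859595 [-1.6 -0.3  1.6 -0.3  5.9  0.3 -5.5  0.3]
t [ 0.59353326 -0.00828759 -0.07599202] -4.354021741267392 [-0.4 -0.1  0.5  0.1  1.4  0.3 -2.6 -0.2]
s [ 0.59119419 -0.01364833 -0.08845533] -5.068117005870845 [-0.9 -1.8  0.3  0.4  0.4  0.5]
all [ 0.59316707 -0.00956264 -0.07571325] -4.338049643450215 [-2.6 -0.4  0.7 -0.2  4.8  0.3 -6.6  0.4  0.2  0.1  1.1  0.3  1.9  0.4
 -2.  -0.1 -1.6 -2.7 -0.  -0.9 -0.2 -0.6]
```

The wrist view shows the bed mouth at (309,152), the bridge at (310,275), and the ink bottles and glue well clear. The projector is at about (0.593,-0.009), yaw -4.2°. Next, over the lens.

Request:
move_arm([
  {"dx":0.0068,"dy":-0.0446,"dz":0.007,"ax":0,"ay":0,"az":0},
  {"dx":0.0068,"dy":-0.0446,"dz":0.007,"ax":0,"ay":0,"az":0},
  {"dx":0.0068,"dy":-0.0446,"dz":0.007,"ax":0,"ay":0,"az":0},
  {"dx":0.0068,"dy":-0.0446,"dz":0.007,"ax":0,"ay":0,"az":0},
  {"dx":0.0068,"dy":-0.0446,"dz":0.007,"ax":0,"ay":0,"az":0},
  {"dx":0.0068,"dy":-0.0446,"dz":0.007,"ax":0,"ay":0,"az":0},
  {"dx":0,"dy":0,"dz":0,"ax":0,"ay":0,"az":-0.126},
  {"dx":0,"dy":0,"dz":0,"ax":0,"ay":0,"az":-0.126},
  {"dx":0,"dy":0,"dz":0,"ax":0,"ay":0,"az":-0.126},
  {"dx":0,"dy":0,"dz":0,"ax":0,"ay":0,"az":0},
  {"dx":0,"dy":0,"dz":0,"ax":0,"ay":0,"az":0},
])

```text
time_s: 3.7
eef_pos: [0.5009, -0.268, 0.2003]
eef_rot: [[-0.954, -0.3, 0.0], [-0.3, 0.954, 0.0], [-0.0, 0.0, -1.0]]
ft_force: [-0.1, -0.2, -0.4]
finger_gap: 0.0856
```

```bash
python3 -c "
from h import *
wsnap('w2')"
```

```text
3.7 [ 0.50089676 -0.26804907  0.20030307] [[-0.9539, -0.3, 0.0], [-0.3, 0.9539, 0.0], [-0.0, 0.0, -1.0]] [-0.1  -0.22 -0.37] 0.08559413446348947 [ -30.7   -5.9   99.1    0.    86.8 -138.2]
```

View pics/w2.png

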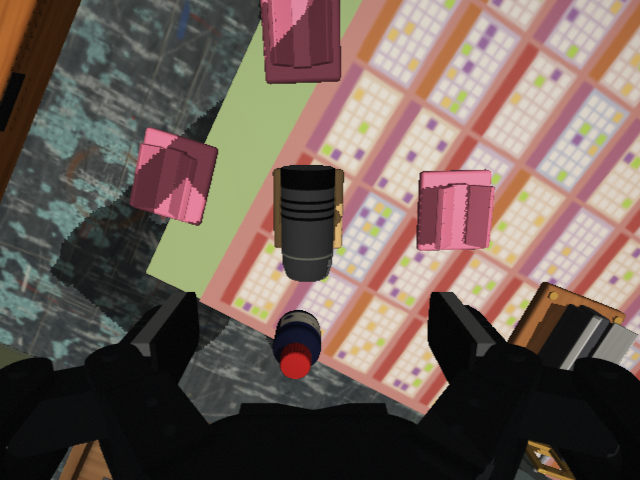

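The lens lies at (307,222) with its cap at (307,178) and glass at (308,272), on the wooden rest. The pink look-alikes are at (300,40), (174,175) and (456,210); the ink bottle is at (297,345).

```bash
python3 - <<'E'
import cv2
a=cv2.imread("pics/w2.png")
cv2.imwrite("pics/w2c.png",cv2.resize(a[155:290,260:360],None,fx=4.4,fy=4.4,interpolation=cv2.INTER_CUBIC))
E
```

```text
(no output)
```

View pics/w2c.png

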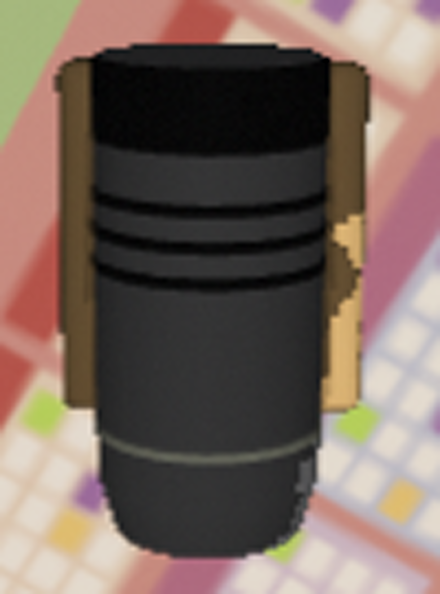

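```bash
python3 - <<'E'
from h import *
K,E=cam("w2")
up=lambda c:(np.array(c)+.5)/4.4-.5+np.array((260,155))
pt=[up(c) for c in [(92,65),(92,130),(95,270),(97,400),(101,460),(200,557),(318,440),(322,340),(326,200),(330,120),(330,65),(210,44)]]
def res(p):
    h=cv2.convexHull(proj(K,E,T(p,cyl(.046))).astype(np.float32))
    return [cv2.pointPolygonTest(h,tuple(map(float,q)),True) for q in pt]
s=least_squares(res,[.505,-.27,.3],diff_step=1e-3,loss="soft_l1"); print(s.x,np.degrees(s.x[2]),np.round(s.fun,1))
R=np.array([[-0.9539,-0.3],[-0.3,.9539]]); print("tool dx,dy",R.T@(s.x[:2]-[0.50090,-0.26805]), "yaw err",np.degrees(s.x[2])-np.degrees(np.arctan2(.3,.9539)))
E
```

```text
[ 0.50594952 -0.2702361   0.29565604] 16.93984310615792 [ 0.1 -0.1  0.2  0.2  0.9  0.5  0.8  0.4  0.3 -0.2  0.1  0.5]
tool dx,dy [-0.0041609  -0.00360017] yaw err -0.5184338654857754
```

Request:
move_arm([
  {"dx":-0.005,"dy":-0.0035,"dz":0.02,"ax":0,"ay":0,"az":0.007},
  {"dx":0,"dy":0,"dz":0.03,"ax":0,"ay":0,"az":0},
  {"dx":0,"dy":0,"dz":0.03,"ax":0,"ay":0,"az":0},
  {"dx":0,"dy":0,"dz":0.03,"ax":0,"ay":0,"az":0},
  {"dx":0,"dy":0,"dz":0.02,"ax":0,"ay":0,"az":0},
  {"dx":0,"dy":0,"dz":0.014,"ax":0,"ay":0,"az":0},
  {"dx":0,"dy":0,"dz":0.01,"ax":0,"ay":0,"az":0},
  {"dx":0,"dy":0,"dz":0,"ax":0,"ay":0,"az":0},
])

```text
time_s: 4.75
eef_pos: [0.5066, -0.27, 0.046]
eef_rot: [[-0.955, -0.297, -0.0], [-0.297, 0.955, 0.0], [0.0, 0.0, -1.0]]
ft_force: [-0.0, 0.6, 0.5]
finger_gap: 0.0851
```

```bash
python3 -c "
from h import *
wsnap('w3')"
```

```text
4.75 [ 0.5066181  -0.26996077  0.04600936] [[-0.955, -0.2966, -0.0004], [-0.2966, 0.955, 0.0002], [0.0003, 0.0003, -1.0]] [-0.05  0.6   0.47] 0.08511719686043165 [ -30.6    1.3  107.    -0.    71.7 -137.8]
```

View pics/w3.png

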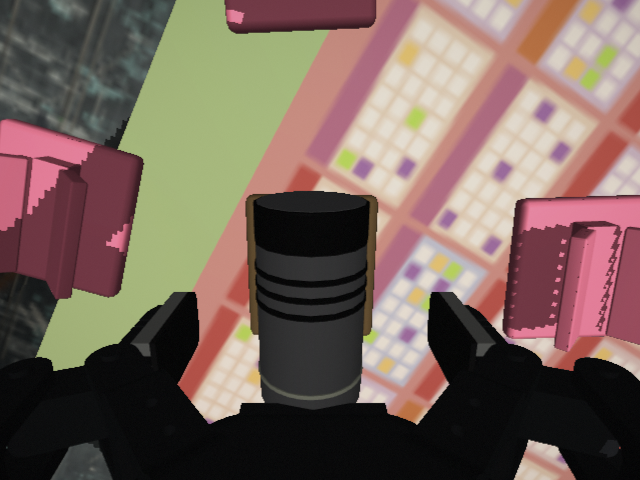

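The lens is centred between the open fingers, with its axis at about column 312. Closing.

Request:
move_arm([
  {"dx":0,"dy":0,"dz":0,"ax":0,"ay":0,"az":0},
  {"dx":0,"dy":0,"dz":0,"ax":0,"ay":0,"az":0},
  {"dx":0,"dy":0,"dz":0,"ax":0,"ay":0,"az":0},
  {"dx":0,"dy":0,"dz":0,"ax":0,"ay":0,"az":0},
  {"dx":0,"dy":0,"dz":0,"ax":0,"ay":0,"az":0},
  {"dx":0,"dy":0,"dz":0,"ax":0,"ay":0,"az":0},
  {"dx":0,"dy":0,"dz":0,"ax":0,"ay":0,"az":0},
  {"dx":0,"dy":0,"dz":0,"ax":0,"ay":0,"az":0},
], gripper=1, force=50)

```text
time_s: 5.8
eef_pos: [0.5071, -0.2707, 0.0472]
eef_rot: [[-0.955, -0.297, 0.001], [-0.297, 0.955, -0.002], [-0.001, -0.002, -1.0]]
ft_force: [-0.3, -5.2, 6.2]
finger_gap: 0.0383
```

Request:
move_arm([
  {"dx":0,"dy":0,"dz":-0.005,"ax":0,"ay":0,"az":0},
  {"dx":0,"dy":0,"dz":-0.01,"ax":0,"ay":0,"az":0},
  {"dx":0,"dy":0,"dz":-0.015,"ax":0,"ay":0,"az":0},
  {"dx":0,"dy":0,"dz":0,"ax":0,"ay":0,"az":0},
])

```text
time_s: 6.3
eef_pos: [0.5073, -0.2703, 0.0781]
eef_rot: [[-0.955, -0.297, 0.002], [-0.297, 0.955, -0.001], [-0.002, -0.002, -1.0]]
ft_force: [-0.9, 0.4, -3.1]
finger_gap: 0.0383
```

```bash
python3 -c "
from h import *
wsnap('w4')"
```

```text
6.3 [ 0.50730367 -0.27031275  0.07809867] [[-0.955, -0.2967, 0.0021], [-0.2967, 0.955, -0.0012], [-0.0017, -0.0018, -1.0]] [-0.94  0.35 -3.06] 0.03831450001851734 [ -30.6   -0.5  105.6    0.    74.7 -137.9]
```

View pics/w4.png

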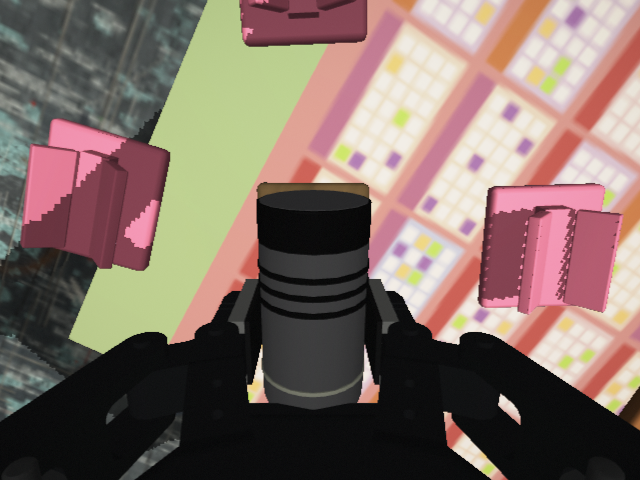

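```bash
python3 - <<'E'
import cv2
a=cv2.imread("pics/w4.png")
cv2.imwrite("pics/w4c.png",cv2.resize(a[175:415,225:400],None,fx=2.5,fy=2.5,interpolation=cv2.INTER_CUBIC))
E
```

```text
(no output)
```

View pics/w4c.png

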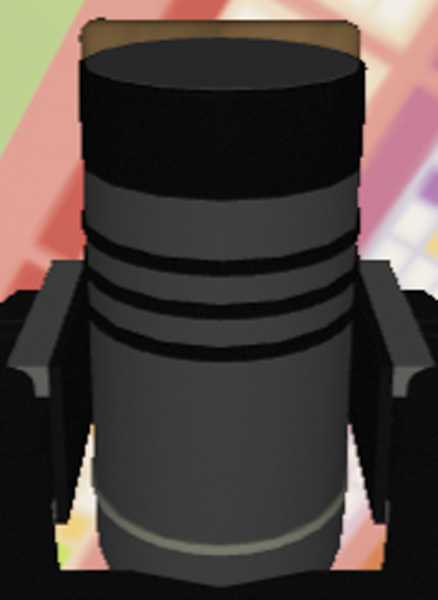

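```bash
python3 - <<'E'
from h import *
K,E=cam("w4")
up=lambda c:(np.array(c)+.5)/2.5-.5+np.array((225,175))
R=np.array([[-0.955,-0.2967,0.0021],[-0.2967,0.955,-0.0012],[-0.0017,-0.0018,-1.0]]); t=np.array([0.50730,-0.27031,0.07810])
obs=[(np.pi,(81,66)),(0,(364,66)),(np.pi/2,(222,38)),(-np.pi/2,(222,91))]
ring=[(.0,(0))]
def f(p):
    x,y,z,th=p; r=[]
    th=0 if fix else th
    for a,c in obs:
        # tool frame: axis = tool x (cap at +x), rotated by th about tool y
        q=np.array([0,.02*np.cos(a),-.02*np.sin(a)])
        q=np.array([np.cos(th)*q[0]+np.sin(th)*q[2],q[1],-np.sin(th)*q[0]+np.cos(th)*q[2]])+[x,y,z]
        r.append(proj(K,E,t+R@q)[0]-up(c))
    return np.concatenate(r)
for fix in(1,0):
    s=least_squares(f,[.042,0,0,0]);print(s.x,np.degrees(s.x[3]),np.round(s.fun,2))
E
```

```text
[0.040532   0.00106267 0.01274324 0.        ] 0.0 [  3.88  -2.3   -4.09  -2.36   0.15  20.1    0.04 -20.94]
[ 0.04147886  0.00105246  0.00236344 -0.37543401] -21.510784266542057 [-0.09  0.5  -0.12  0.44  0.14 -0.4   0.05 -0.54]
```

```bash
python3 - <<'E'
from h import *
K,E=cam("w4")
up=lambda c:(np.array(c)+.5)/2.5-.5+np.array((225,175))
R=np.array([[-0.955,-0.2967,0.0021],[-0.2967,0.955,-0.0012],[-0.0017,-0.0018,-1.0]]); t=np.array([0.50730,-0.27031,0.07810])
obs=[(np.pi,(81,66)),(0,(364,66)),(-np.pi/2,(222,38)),(np.pi/2,(222,91))]
def f(p):
    x,y,z,th=p; r=[]
    th=0 if fix else th
    for a,c in obs:
        q=np.array([0,.02*np.cos(a),-.02*np.sin(a)])
        q=np.array([np.cos(th)*q[0]+np.sin(th)*q[2],q[1],-np.sin(th)*q[0]+np.cos(th)*q[2]])+[x,y,z]
        r.append(proj(K,E,t+R@q)[0]-up(c))
    return np.concatenate(r)
for fix in(1,0):
    s=least_squares(f,[.042,0,0,0]);print(s.x,np.degrees(s.x[3]),np.round(s.fun,2))
E
```

```text
[0.04196954 0.00105262 0.00273712 0.        ] 0.0 [ 0.   -1.06 -0.21 -1.13  0.04  0.79  0.15  1.29]
[ 0.04198729  0.00105242  0.00254338 -0.00734888] -0.42105956512639603 [-0.08 -1.01 -0.13 -1.08  0.04  1.18  0.15  0.9 ]
```

Request:
move_arm([
  {"dx":0,"dy":0,"dz":-0.015,"ax":0,"ay":0,"az":0},
  {"dx":0,"dy":0,"dz":-0.02,"ax":0,"ay":0,"az":0},
  {"dx":0,"dy":0,"dz":-0.01,"ax":0,"ay":0,"az":0},
  {"dx":-0.0065,"dy":0.0153,"dz":0,"ax":0,"ay":0,"az":0},
  {"dx":-0.013,"dy":0.0307,"dz":0,"ax":0,"ay":0,"az":0},
  {"dx":-0.013,"dy":0.0307,"dz":0,"ax":0,"ay":0,"az":0},
  {"dx":-0.013,"dy":0.0307,"dz":0,"ax":0,"ay":0,"az":0},
  {"dx":-0.013,"dy":0.0307,"dz":0,"ax":0,"ay":0,"az":0},
  {"dx":-0.013,"dy":0.0307,"dz":0,"ax":0,"ay":0,"az":0},
  {"dx":-0.013,"dy":0.0307,"dz":0,"ax":0,"ay":0,"az":0},
  {"dx":-0.013,"dy":0.0307,"dz":0,"ax":0,"ay":0,"az":0},
  {"dx":-0.0065,"dy":0.0153,"dz":0,"ax":0,"ay":0,"az":0},
  {"dx":0,"dy":0,"dz":0,"ax":0,"ay":0,"az":0.075},
  {"dx":0,"dy":0,"dz":0,"ax":0,"ay":0,"az":0.1},
  {"dx":0,"dy":0,"dz":0,"ax":0,"ay":0,"az":0.1},
  {"dx":0,"dy":0,"dz":0,"ax":0,"ay":0,"az":0.1},
  {"dx":0,"dy":0,"dz":0,"ax":0,"ay":0,"az":0},
  {"dx":0,"dy":0,"dz":0,"ax":0,"ay":0,"az":0},
])

```text
time_s: 8.6
eef_pos: [0.533, -0.0047, 0.1211]
eef_rot: [[-0.997, 0.071, -0.0], [0.071, 0.997, -0.0], [0.0, -0.0, -1.0]]
ft_force: [0.1, 0.3, -2.0]
finger_gap: 0.0383
```

```bash
python3 -c "
from h import *
wsnap('w5')
from plant import viewer
for n in('scene','top'):
    d=viewer.snapshot(n)['pixels'][:,:,::-1]; cv2.imwrite(f'pics/{n}5.png',d)
a=cv2.imread('pics/scene5.png')[140:290,240:400]; b=cv2.imread('pics/top5.png')[150:280,240:340]
cv2.imwrite('pics/s5c.png',cv2.resize(a,None,fx=4,fy=4,interpolation=2));cv2.imwrite('pics/t5c.png',cv2.resize(b,None,fx=4.5,fy=4.5,interpolation=2))
"
```

```text
8.6 [ 0.53301596 -0.0046817   0.12113862] [[-0.9974, 0.0715, -0.0003], [0.0715, 0.9974, -0.0], [0.0003, -0.0001, -1.0]] [ 0.11  0.29 -2.05] 0.038311496419678556 [ -3.2  -7.8 108.3  -0.   79.5 -89.1]
```

View pics/w5.png

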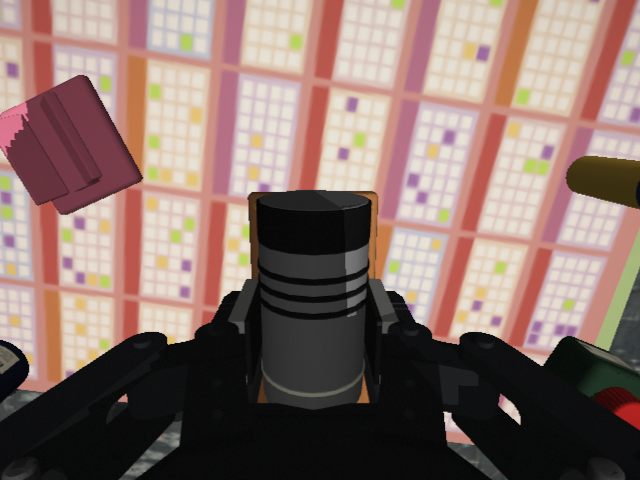

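View pics/s5c.png

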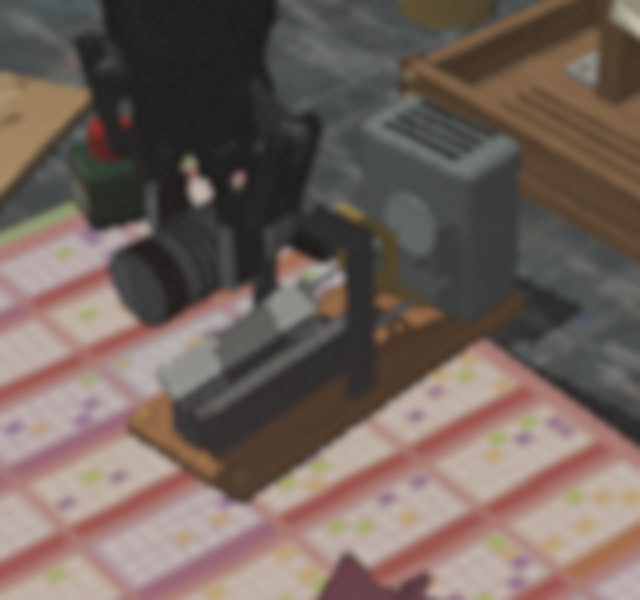

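View pics/t5c.png

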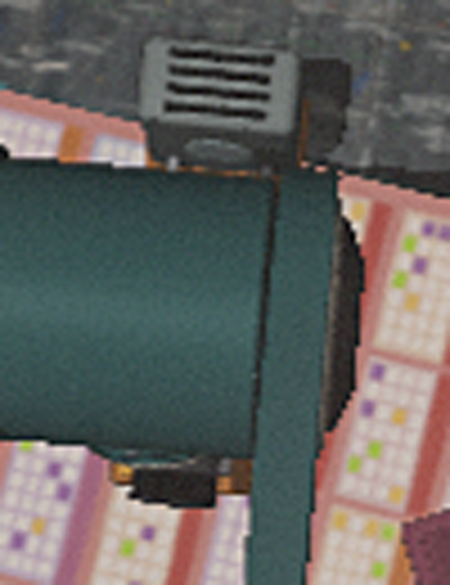

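The lens is level and nose-first over the bed; the cap centre (314,200) lines up with the base edge centre (313.5,193). Lowering.

Request:
move_arm([
  {"dx":-0.003,"dy":0,"dz":0.012,"ax":0,"ay":0,"az":0},
  {"dx":-0.003,"dy":0,"dz":0.015,"ax":0,"ay":0,"az":0},
  {"dx":0,"dy":0,"dz":0.012,"ax":0,"ay":0,"az":0},
  {"dx":0,"dy":0,"dz":0.008,"ax":0,"ay":0,"az":0},
  {"dx":0,"dy":0,"dz":0.003,"ax":0,"ay":0,"az":0},
  {"dx":0,"dy":0,"dz":0.001,"ax":0,"ay":0,"az":0},
  {"dx":0,"dy":0,"dz":0,"ax":0,"ay":0,"az":0},
])

```text
time_s: 9.62
eef_pos: [0.5393, -0.0051, 0.0707]
eef_rot: [[-0.997, 0.074, 0.001], [0.074, 0.997, -0.0], [-0.001, 0.0, -1.0]]
ft_force: [-0.0, 0.4, -2.5]
finger_gap: 0.0386
```

Request:
move_arm([
  {"dx":0,"dy":0,"dz":0.001,"ax":0,"ay":0,"az":0},
  {"dx":0,"dy":0,"dz":0.001,"ax":0,"ay":0,"az":0},
  {"dx":0,"dy":0,"dz":0,"ax":0,"ay":0,"az":0},
])

```text
time_s: 10.0
eef_pos: [0.5391, -0.0051, 0.0683]
eef_rot: [[-0.997, 0.074, -0.0], [0.074, 0.997, 0.0], [0.0, 0.0, -1.0]]
ft_force: [0.5, -0.5, -2.4]
finger_gap: 0.0382
```

Request:
move_arm([
  {"dx":0,"dy":0,"dz":0.001,"ax":0,"ay":0,"az":0},
  {"dx":0,"dy":0,"dz":0.001,"ax":0,"ay":0,"az":0},
  {"dx":0,"dy":0,"dz":0,"ax":0,"ay":0,"az":0},
])

```text
time_s: 10.38
eef_pos: [0.5391, -0.0051, 0.0662]
eef_rot: [[-0.997, 0.074, -0.0], [0.074, 0.997, 0.0], [0.0, 0.0, -1.0]]
ft_force: [-0.0, -0.2, -2.4]
finger_gap: 0.0382
```

Request:
move_arm([
  {"dx":0,"dy":0,"dz":0.001,"ax":0,"ay":0,"az":0},
  {"dx":0,"dy":0,"dz":0,"ax":0,"ay":0,"az":0},
])

```text
time_s: 10.62
eef_pos: [0.5391, -0.0051, 0.0652]
eef_rot: [[-0.997, 0.074, -0.0], [0.074, 0.997, -0.0], [0.0, -0.0, -1.0]]
ft_force: [-0.4, -0.7, -3.2]
finger_gap: 0.0382
```

```bash
python3 -c "
from h import *
wsnap('w6')
from plant import viewer
a=viewer.snapshot('scene')['pixels'][140:290,240:400,::-1]
cv2.imwrite('pics/s6c.png',cv2.resize(a,None,fx=4,fy=4,interpolation=2))
"
```

```text
10.625 [ 0.53910499 -0.00514402  0.06523124] [[-0.9973, 0.0737, -0.0001], [0.0737, 0.9973, -0.0], [0.0001, -0.0, -1.0]] [-0.4  -0.7  -3.19] 0.038154651613859086 [ -3.3  -4.2 110.5  -0.   73.7 -89. ]
```

View pics/s6c.png

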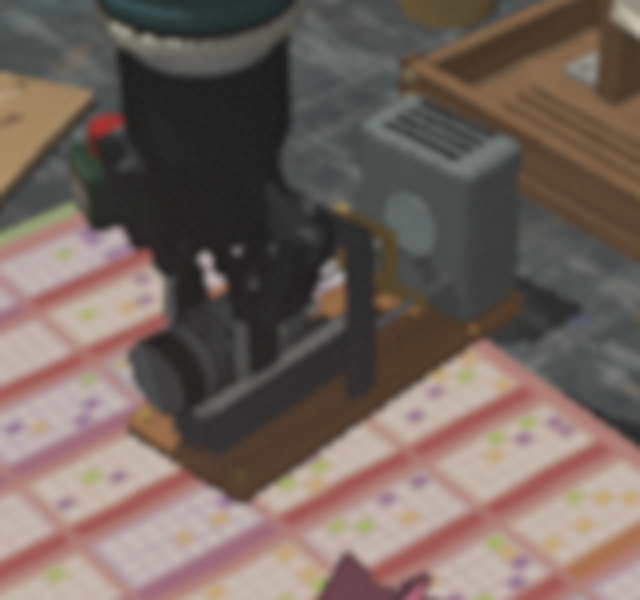

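View pics/w6.png

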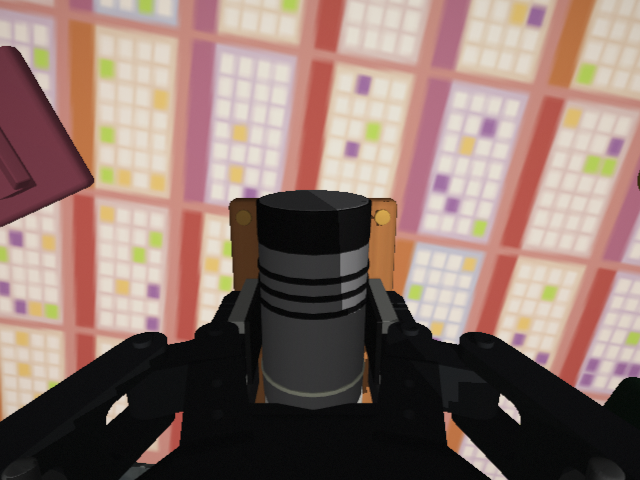

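Request:
move_arm([
  {"dx":0,"dy":0,"dz":0.001,"ax":0,"ay":0,"az":0},
  {"dx":0,"dy":0,"dz":0,"ax":0,"ay":0,"az":0},
])

```text
time_s: 10.98
eef_pos: [0.5391, -0.0052, 0.0642]
eef_rot: [[-0.997, 0.074, -0.0], [0.074, 0.997, -0.0], [0.0, -0.0, -1.0]]
ft_force: [0.7, 0.5, -2.5]
finger_gap: 0.0385
```

Request:
move_arm([
  {"dx":0,"dy":0,"dz":0.0007,"ax":0,"ay":0,"az":0},
  {"dx":0,"dy":0,"dz":0,"ax":0,"ay":0,"az":0},
])

```text
time_s: 11.22
eef_pos: [0.5391, -0.0052, 0.0636]
eef_rot: [[-0.997, 0.074, 0.0], [0.074, 0.997, -0.0], [-0.0, -0.0, -1.0]]
ft_force: [-0.4, 0.8, -1.7]
finger_gap: 0.0382
```

Request:
move_arm([
  {"dx":0,"dy":0,"dz":0.0005,"ax":0,"ay":0,"az":0},
  {"dx":0,"dy":0,"dz":0,"ax":0,"ay":0,"az":0},
])

```text
time_s: 11.48
eef_pos: [0.5392, -0.0052, 0.0634]
eef_rot: [[-0.997, 0.074, 0.0], [0.074, 0.997, -0.0], [-0.0, -0.0, -1.0]]
ft_force: [-1.0, -0.3, 2.9]
finger_gap: 0.0382
```

Request:
move_arm([
  {"dx":0,"dy":0,"dz":0,"ax":0,"ay":0,"az":0},
  {"dx":0,"dy":0,"dz":0,"ax":0,"ay":0,"az":0},
  {"dx":0,"dy":0,"dz":0,"ax":0,"ay":0,"az":0},
  {"dx":0,"dy":0,"dz":0,"ax":0,"ay":0,"az":0},
  {"dx":0,"dy":0,"dz":0,"ax":0,"ay":0,"az":0},
  {"dx":0,"dy":0,"dz":0,"ax":0,"ay":0,"az":0},
], gripper=0)

```text
time_s: 12.22
eef_pos: [0.5391, -0.0051, 0.0631]
eef_rot: [[-0.997, 0.074, -0.0], [0.074, 0.997, 0.0], [0.0, 0.0, -1.0]]
ft_force: [0.0, 0.3, -0.6]
finger_gap: 0.0851
```

```bash
python3 -c "
from h import *
wsnap('w7')
from plant import viewer
a=viewer.snapshot('scene')['pixels'][140:290,240:400,::-1]
cv2.imwrite('pics/s7c.png',cv2.resize(a,None,fx=4,fy=4,interpolation=2))
"
```

```text
12.225 [ 0.53912811 -0.00512831  0.06309896] [[-0.9973, 0.0737, -0.0], [0.0737, 0.9973, 0.0], [0.0, 0.0, -1.0]] [ 0.    0.34 -0.57] 0.08514377280441862 [ -3.3  -4.1 110.6   0.   73.5 -89. ]
```

View pics/s7c.png

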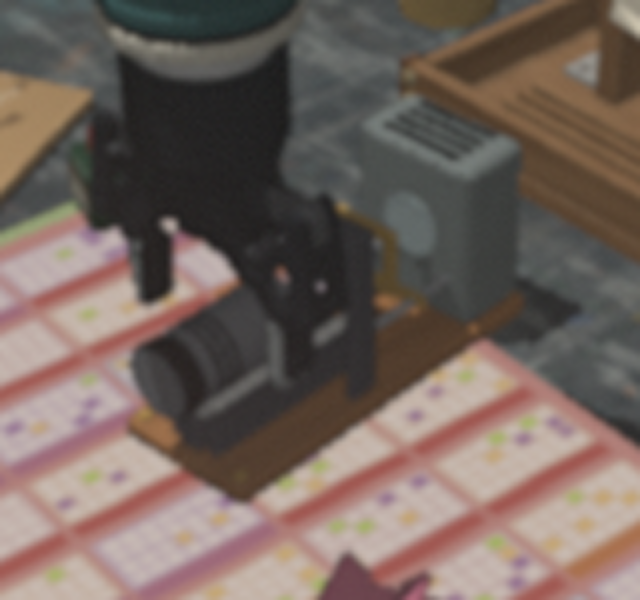

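View pics/w7.png

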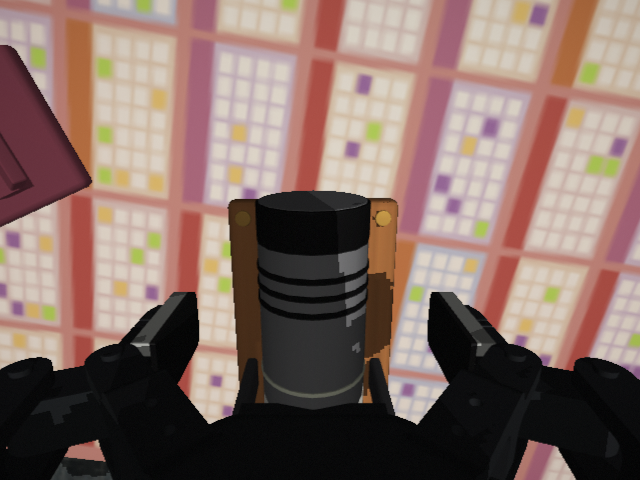

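The lens lies in the V. Now I'll raise the arm, move behind the cap, close the fingers and come down to push.

Request:
move_arm([
  {"dx":0,"dy":0,"dz":-0.015,"ax":0,"ay":0,"az":0},
  {"dx":0,"dy":0,"dz":-0.025,"ax":0,"ay":0,"az":0},
  {"dx":0,"dy":0,"dz":-0.015,"ax":0,"ay":0,"az":0},
  {"dx":0.015,"dy":0,"dz":0,"ax":0,"ay":0,"az":0},
  {"dx":0.025,"dy":0,"dz":0,"ax":0,"ay":0,"az":0},
  {"dx":0.02,"dy":0,"dz":0,"ax":0,"ay":0,"az":0},
  {"dx":0.01,"dy":0,"dz":0,"ax":0,"ay":0,"az":0},
])

```text
time_s: 13.2
eef_pos: [0.4678, 0.0001, 0.1174]
eef_rot: [[-0.997, 0.074, -0.001], [0.074, 0.997, 0.0], [0.001, -0.0, -1.0]]
ft_force: [-0.3, 0.5, -0.5]
finger_gap: 0.0856
```

Request:
move_arm([
  {"dx":0,"dy":0,"dz":0,"ax":0,"ay":0,"az":0},
  {"dx":0,"dy":0,"dz":0,"ax":0,"ay":0,"az":0},
  {"dx":0,"dy":0,"dz":0,"ax":0,"ay":0,"az":0},
  {"dx":0,"dy":0,"dz":0,"ax":0,"ay":0,"az":0},
  {"dx":0,"dy":0,"dz":0,"ax":0,"ay":0,"az":0},
  {"dx":0,"dy":0,"dz":0.015,"ax":0,"ay":0,"az":0},
  {"dx":0,"dy":0,"dz":0.02,"ax":0,"ay":0,"az":0},
  {"dx":0,"dy":0,"dz":0.013,"ax":0,"ay":0,"az":0},
  {"dx":0,"dy":0,"dz":0,"ax":0,"ay":0,"az":0},
  {"dx":0,"dy":0,"dz":0,"ax":0,"ay":0,"az":0},
], gripper=1, force=40)

```text
time_s: 14.45
eef_pos: [0.4696, -0.0, 0.0706]
eef_rot: [[-0.997, 0.074, 0.001], [0.074, 0.997, -0.0], [-0.001, -0.0, -1.0]]
ft_force: [-0.2, 0.3, 0.4]
finger_gap: -0.0004
```

```bash
python3 -c "
from h import *
wsnap('w8')"
```

```text
14.45 [ 4.69598000e-01 -3.87314220e-08  7.05735096e-02] [[-0.9973, 0.0737, 0.0005], [0.0737, 0.9973, -0.0001], [-0.0006, -0.0, -1.0]] [-0.2   0.29  0.36] -0.0003842475283947434 [ -3.1 -14.  118.5  -0.   75.4 -88.9]
```

View pics/w8.png

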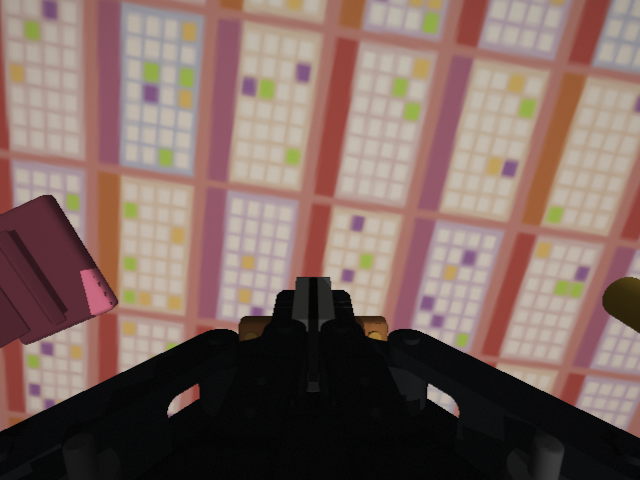

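Request:
move_arm([
  {"dx":-0.004,"dy":0,"dz":0,"ax":0,"ay":0,"az":0},
  {"dx":-0.004,"dy":0,"dz":0,"ax":0,"ay":0,"az":0},
  {"dx":-0.003,"dy":0,"dz":0,"ax":0,"ay":0,"az":0},
  {"dx":-0.002,"dy":0,"dz":0,"ax":0,"ay":0,"az":0},
  {"dx":-0.002,"dy":0,"dz":0,"ax":0,"ay":0,"az":0},
  {"dx":-0.002,"dy":0,"dz":0,"ax":0,"ay":0,"az":0},
  {"dx":-0.002,"dy":0,"dz":0,"ax":0,"ay":0,"az":0},
])

```text
time_s: 15.38
eef_pos: [0.4882, -0.0014, 0.0701]
eef_rot: [[-0.997, 0.074, -0.001], [0.074, 0.997, 0.0], [0.001, 0.0, -1.0]]
ft_force: [-3.8, -0.7, 1.4]
finger_gap: -0.0001
```

Request:
move_arm([
  {"dx":-0.002,"dy":0,"dz":0,"ax":0,"ay":0,"az":0},
  {"dx":-0.002,"dy":0,"dz":0,"ax":0,"ay":0,"az":0},
])

```text
time_s: 15.62
eef_pos: [0.4924, -0.0017, 0.0701]
eef_rot: [[-0.997, 0.074, -0.0], [0.074, 0.997, -0.0], [0.0, -0.0, -1.0]]
ft_force: [-3.7, 0.4, 2.1]
finger_gap: -0.0002
```

Request:
move_arm([
  {"dx":-0.002,"dy":0,"dz":0,"ax":0,"ay":0,"az":0},
  {"dx":-0.002,"dy":0,"dz":0,"ax":0,"ay":0,"az":0},
])

```text
time_s: 15.88
eef_pos: [0.4964, -0.002, 0.0701]
eef_rot: [[-0.997, 0.074, -0.0], [0.074, 0.997, 0.0], [0.0, 0.0, -1.0]]
ft_force: [-2.4, 0.2, 2.3]
finger_gap: 0.0004
```

Request:
move_arm([
  {"dx":-0.0015,"dy":0,"dz":0,"ax":0,"ay":0,"az":0},
  {"dx":-0.0015,"dy":0,"dz":0,"ax":0,"ay":0,"az":0},
])

```text
time_s: 16.12
eef_pos: [0.4993, -0.0022, 0.0701]
eef_rot: [[-0.997, 0.074, -0.0], [0.074, 0.997, -0.0], [0.0, -0.0, -1.0]]
ft_force: [-3.1, 1.0, 3.3]
finger_gap: 0.0001
```

Request:
move_arm([
  {"dx":-0.0015,"dy":0,"dz":0,"ax":0,"ay":0,"az":0},
  {"dx":-0.0015,"dy":0,"dz":0,"ax":0,"ay":0,"az":0},
])

```text
time_s: 16.38
eef_pos: [0.5023, -0.0024, 0.0701]
eef_rot: [[-0.997, 0.074, 0.0], [0.074, 0.997, 0.0], [-0.0, 0.0, -1.0]]
ft_force: [-3.5, -0.4, 2.3]
finger_gap: 0.0001
```

Request:
move_arm([
  {"dx":-0.0015,"dy":0,"dz":0,"ax":0,"ay":0,"az":0},
  {"dx":-0.0015,"dy":0,"dz":0,"ax":0,"ay":0,"az":0},
])

```text
time_s: 16.62
eef_pos: [0.5053, -0.0026, 0.0701]
eef_rot: [[-0.997, 0.074, -0.0], [0.074, 0.997, 0.0], [0.0, 0.0, -1.0]]
ft_force: [-3.4, 0.2, 1.9]
finger_gap: -0.0002
```

Request:
move_arm([
  {"dx":-0.0015,"dy":0,"dz":0,"ax":0,"ay":0,"az":0},
  {"dx":-0.0015,"dy":0,"dz":0,"ax":0,"ay":0,"az":0},
])

```text
time_s: 16.88
eef_pos: [0.5083, -0.0029, 0.0701]
eef_rot: [[-0.997, 0.074, 0.0], [0.074, 0.997, 0.0], [-0.0, 0.0, -1.0]]
ft_force: [-3.3, 1.6, 2.1]
finger_gap: 0.0002
```

Request:
move_arm([
  {"dx":-0.0015,"dy":0,"dz":0,"ax":0,"ay":0,"az":0},
  {"dx":-0.0015,"dy":0,"dz":0,"ax":0,"ay":0,"az":0},
])

```text
time_s: 17.12
eef_pos: [0.5111, -0.003, 0.0701]
eef_rot: [[-0.997, 0.074, -0.001], [0.074, 0.997, 0.0], [0.001, 0.0, -1.0]]
ft_force: [-8.2, 0.6, 4.2]
finger_gap: 0.0002
```

Request:
move_arm([
  {"dx":-0.0015,"dy":0,"dz":0,"ax":0,"ay":0,"az":0},
  {"dx":-0.0015,"dy":0,"dz":0,"ax":0,"ay":0,"az":0},
])

```text
time_s: 17.38
eef_pos: [0.514, -0.0033, 0.0701]
eef_rot: [[-0.997, 0.074, -0.001], [0.074, 0.997, 0.0], [0.001, 0.0, -1.0]]
ft_force: [-6.7, 1.3, 4.5]
finger_gap: 0.0001
```

The lens passed the roller's peak (8 N) and is now dragging. Before creeping up on the ring, I'll estimate where it is from the first images.

```bash
python3 - <<'E'
from h import *
a=cv2.imread("pics/top1.png"); b=cv2.imread("pics/w1.png")
A=cv2.resize(a[180:215,262:312],None,fx=8,fy=8,interpolation=2); B=cv2.resize(b[255:325,262:362],None,fx=4,fy=4,interpolation=2)
B=cv2.resize(B,(400,280)); cv2.imwrite("pics/ring.png",np.vstack([A,B]))
Kt,Et=cam("top"); K,E=cam("w1")
for v in(194,195,196,197,198): 
    print(v,ray(Kt,Et,(287,v),.082)[:2],ray(Kt,Et,(287,v),.042)[:2])
for v in range(286,312,3): print(v,ray(K,E,(310,v),.082)[:2],ray(K,E,(310,v),.042)[:2])
E
```

```text
194 [ 0.6450045  -0.01321694] [ 0.65415814 -0.01105581]
195 [ 0.64273593 -0.0132894 ] [ 0.65180426 -0.01113099]
196 [ 0.64046853 -0.01336181] [ 0.6494516  -0.01120613]
197 [ 0.63820232 -0.01343419] [ 0.64710016 -0.01128123]
198 [ 0.63593728 -0.01350653] [ 0.64474995 -0.01135629]
286 [ 0.6192159  -0.01015073] [ 0.63659839 -0.01180066]
289 [ 0.6218693  -0.01035235] [ 0.63961555 -0.01202993]
292 [ 0.62453469 -0.01055489] [ 0.64264635 -0.01226023]
295 [ 0.62721216 -0.01075835] [ 0.64569089 -0.01249158]
298 [ 0.62990179 -0.01096273] [ 0.64874925 -0.01272398]
301 [ 0.63260366 -0.01116804] [ 0.65182153 -0.01295744]
304 [ 0.63531786 -0.01137429] [ 0.65490783 -0.01319197]
307 [ 0.63804448 -0.01158148] [ 0.65800824 -0.01342756]
310 [ 0.64078358 -0.01178963] [ 0.66112287 -0.01366424]
```

View pics/ring.png

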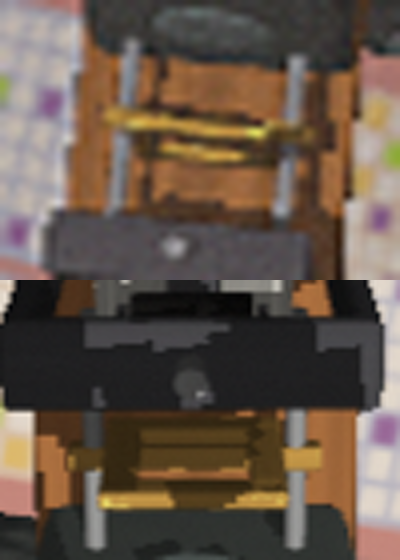

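Request:
move_arm([
  {"dx":-0.0015,"dy":0,"dz":0,"ax":0,"ay":0,"az":0},
  {"dx":-0.0015,"dy":0,"dz":0,"ax":0,"ay":0,"az":0},
])

```text
time_s: 17.62
eef_pos: [0.517, -0.0035, 0.0701]
eef_rot: [[-0.997, 0.074, -0.001], [0.074, 0.997, 0.0], [0.001, 0.0, -1.0]]
ft_force: [-6.7, 1.6, 3.3]
finger_gap: 0.0
```

Request:
move_arm([
  {"dx":-0.0015,"dy":0,"dz":0,"ax":0,"ay":0,"az":0},
  {"dx":-0.0015,"dy":0,"dz":0,"ax":0,"ay":0,"az":0},
])

```text
time_s: 17.88
eef_pos: [0.52, -0.0037, 0.0701]
eef_rot: [[-0.997, 0.074, -0.001], [0.074, 0.997, 0.0], [0.001, 0.0, -1.0]]
ft_force: [-6.9, 1.3, 5.0]
finger_gap: 0.0001
```

Request:
move_arm([
  {"dx":-0.0015,"dy":0,"dz":0,"ax":0,"ay":0,"az":0},
  {"dx":-0.0015,"dy":0,"dz":0,"ax":0,"ay":0,"az":0},
])

```text
time_s: 18.12
eef_pos: [0.523, -0.0039, 0.0701]
eef_rot: [[-0.997, 0.074, -0.001], [0.074, 0.997, 0.0], [0.001, 0.0, -1.0]]
ft_force: [-6.6, 1.8, 4.1]
finger_gap: 0.0001
```

Request:
move_arm([
  {"dx":-0.0015,"dy":0,"dz":0,"ax":0,"ay":0,"az":0},
  {"dx":-0.0015,"dy":0,"dz":0,"ax":0,"ay":0,"az":0},
])

```text
time_s: 18.38
eef_pos: [0.526, -0.0041, 0.0701]
eef_rot: [[-0.997, 0.074, -0.001], [0.074, 0.997, 0.0], [0.001, 0.0, -1.0]]
ft_force: [-6.8, 1.3, 3.8]
finger_gap: -0.0001
```

Request:
move_arm([
  {"dx":-0.001,"dy":0,"dz":0,"ax":0,"ay":0,"az":0},
  {"dx":-0.001,"dy":0,"dz":0,"ax":0,"ay":0,"az":0},
])

```text
time_s: 18.62
eef_pos: [0.528, -0.0043, 0.0701]
eef_rot: [[-0.997, 0.074, -0.001], [0.074, 0.997, 0.0], [0.001, 0.0, -1.0]]
ft_force: [-6.7, 1.3, 4.4]
finger_gap: -0.0003
```

Request:
move_arm([
  {"dx":-0.0008,"dy":0,"dz":0,"ax":0,"ay":0,"az":0},
  {"dx":-0.0008,"dy":0,"dz":0,"ax":0,"ay":0,"az":0},
])

```text
time_s: 18.88
eef_pos: [0.5296, -0.0044, 0.0701]
eef_rot: [[-0.997, 0.074, -0.001], [0.074, 0.997, 0.0], [0.001, 0.0, -1.0]]
ft_force: [-7.4, 1.1, 3.2]
finger_gap: 0.0
```

Request:
move_arm([
  {"dx":-0.0005,"dy":0,"dz":0,"ax":0,"ay":0,"az":0},
  {"dx":-0.0005,"dy":0,"dz":0,"ax":0,"ay":0,"az":0},
])

```text
time_s: 19.12
eef_pos: [0.5306, -0.0044, 0.0701]
eef_rot: [[-0.997, 0.074, -0.001], [0.074, 0.997, 0.0], [0.001, 0.0, -1.0]]
ft_force: [-6.9, 1.5, 4.6]
finger_gap: -0.0002
```

Request:
move_arm([
  {"dx":-0.0005,"dy":0,"dz":0,"ax":0,"ay":0,"az":0},
  {"dx":-0.0007,"dy":0,"dz":0,"ax":0,"ay":0,"az":0},
])

```text
time_s: 19.38
eef_pos: [0.5318, -0.0046, 0.0701]
eef_rot: [[-0.997, 0.074, -0.001], [0.074, 0.997, 0.0], [0.001, 0.0, -1.0]]
ft_force: [-6.4, 2.5, 4.3]
finger_gap: -0.0002
```

Request:
move_arm([
  {"dx":-0.0006,"dy":0,"dz":0,"ax":0,"ay":0,"az":0},
  {"dx":-0.0006,"dy":0,"dz":0,"ax":0,"ay":0,"az":0},
])

```text
time_s: 19.62
eef_pos: [0.533, -0.0046, 0.0701]
eef_rot: [[-0.997, 0.074, -0.001], [0.074, 0.997, 0.0], [0.001, 0.0, -1.0]]
ft_force: [-6.3, 1.9, 4.0]
finger_gap: 0.0002
```

Request:
move_arm([
  {"dx":-0.0006,"dy":0,"dz":0,"ax":0,"ay":0,"az":0},
  {"dx":-0.0006,"dy":0,"dz":0,"ax":0,"ay":0,"az":0},
])

```text
time_s: 19.88
eef_pos: [0.5342, -0.0047, 0.0701]
eef_rot: [[-0.997, 0.074, -0.001], [0.074, 0.997, 0.0], [0.001, 0.0, -1.0]]
ft_force: [-7.1, 1.7, 4.0]
finger_gap: 0.0001
```

Request:
move_arm([
  {"dx":-0.0006,"dy":0,"dz":0,"ax":0,"ay":0,"az":0},
  {"dx":-0.0006,"dy":0,"dz":0,"ax":0,"ay":0,"az":0},
])

```text
time_s: 20.12
eef_pos: [0.5354, -0.0048, 0.0701]
eef_rot: [[-0.997, 0.074, -0.001], [0.074, 0.997, 0.0], [0.001, 0.0, -1.0]]
ft_force: [-6.4, 2.4, 4.6]
finger_gap: 0.0
```

Request:
move_arm([
  {"dx":-0.0006,"dy":0,"dz":0,"ax":0,"ay":0,"az":0},
  {"dx":-0.0006,"dy":0,"dz":0,"ax":0,"ay":0,"az":0},
])

```text
time_s: 20.38
eef_pos: [0.5366, -0.0049, 0.0701]
eef_rot: [[-0.997, 0.074, -0.001], [0.074, 0.997, 0.0], [0.001, 0.0, -1.0]]
ft_force: [-6.6, 2.0, 5.0]
finger_gap: -0.0003
```

Request:
move_arm([
  {"dx":-0.0006,"dy":0,"dz":0,"ax":0,"ay":0,"az":0},
  {"dx":-0.0006,"dy":0,"dz":0,"ax":0,"ay":0,"az":0},
])

```text
time_s: 20.62
eef_pos: [0.5378, -0.005, 0.0701]
eef_rot: [[-0.997, 0.074, -0.001], [0.074, 0.997, 0.0], [0.001, 0.0, -1.0]]
ft_force: [-6.8, 2.3, 3.7]
finger_gap: 0.0001
```

Request:
move_arm([
  {"dx":-0.0006,"dy":0,"dz":0,"ax":0,"ay":0,"az":0},
  {"dx":-0.0006,"dy":0,"dz":0,"ax":0,"ay":0,"az":0},
])

```text
time_s: 20.88
eef_pos: [0.539, -0.005, 0.0701]
eef_rot: [[-0.997, 0.074, -0.001], [0.074, 0.997, 0.0], [0.001, 0.0, -1.0]]
ft_force: [-6.1, 1.3, 3.9]
finger_gap: 0.0005
```

Request:
move_arm([
  {"dx":-0.0006,"dy":0,"dz":0,"ax":0,"ay":0,"az":0},
  {"dx":-0.0006,"dy":0,"dz":0,"ax":0,"ay":0,"az":0},
])

```text
time_s: 21.12
eef_pos: [0.5402, -0.0052, 0.0701]
eef_rot: [[-0.997, 0.074, -0.001], [0.074, 0.997, 0.0], [0.001, 0.0, -1.0]]
ft_force: [-6.5, 1.7, 4.0]
finger_gap: 0.0001
```

Request:
move_arm([
  {"dx":-0.0006,"dy":0,"dz":0,"ax":0,"ay":0,"az":0},
  {"dx":-0.0006,"dy":0,"dz":0,"ax":0,"ay":0,"az":0},
])

```text
time_s: 21.38
eef_pos: [0.5414, -0.0052, 0.0701]
eef_rot: [[-0.997, 0.074, -0.001], [0.074, 0.997, 0.0], [0.001, 0.0, -1.0]]
ft_force: [-6.7, 2.1, 4.3]
finger_gap: -0.0
```

Request:
move_arm([
  {"dx":-0.0005,"dy":0,"dz":0,"ax":0,"ay":0,"az":0},
  {"dx":-0.0005,"dy":0,"dz":0,"ax":0,"ay":0,"az":0},
])

```text
time_s: 21.62
eef_pos: [0.5423, -0.0053, 0.0701]
eef_rot: [[-0.997, 0.074, -0.001], [0.074, 0.997, 0.0], [0.001, 0.0, -1.0]]
ft_force: [-6.2, 2.7, 5.7]
finger_gap: 0.0002
```

Request:
move_arm([
  {"dx":-0.0005,"dy":0,"dz":0,"ax":0,"ay":0,"az":0},
  {"dx":-0.0005,"dy":0,"dz":0,"ax":0,"ay":0,"az":0},
])

```text
time_s: 21.88
eef_pos: [0.5434, -0.0054, 0.0701]
eef_rot: [[-0.997, 0.074, -0.001], [0.074, 0.997, 0.0], [0.001, 0.0, -1.0]]
ft_force: [-7.3, 1.1, 4.4]
finger_gap: 0.0001
```

Request:
move_arm([
  {"dx":-0.0005,"dy":0,"dz":0,"ax":0,"ay":0,"az":0},
  {"dx":-0.0005,"dy":0,"dz":0,"ax":0,"ay":0,"az":0},
])

```text
time_s: 22.12
eef_pos: [0.5443, -0.0054, 0.0701]
eef_rot: [[-0.997, 0.074, -0.001], [0.074, 0.997, 0.0], [0.001, 0.0, -1.0]]
ft_force: [-7.3, 0.6, 4.2]
finger_gap: -0.0003
```

Request:
move_arm([
  {"dx":-0.0005,"dy":0,"dz":0,"ax":0,"ay":0,"az":0},
  {"dx":-0.0005,"dy":0,"dz":0,"ax":0,"ay":0,"az":0},
])

```text
time_s: 22.38
eef_pos: [0.5452, -0.0055, 0.0701]
eef_rot: [[-0.997, 0.074, -0.001], [0.074, 0.997, 0.0], [0.001, 0.0, -1.0]]
ft_force: [-8.7, 1.8, 5.9]
finger_gap: -0.0001
```

Request:
move_arm([
  {"dx":-0.0004,"dy":0,"dz":0,"ax":0,"ay":0,"az":0},
  {"dx":0,"dy":0,"dz":0,"ax":0,"ay":0,"az":0},
])

```text
time_s: 22.62
eef_pos: [0.5455, -0.0055, 0.0701]
eef_rot: [[-0.997, 0.074, -0.001], [0.074, 0.997, 0.0], [0.001, 0.0, -1.0]]
ft_force: [-10.1, 1.0, 5.9]
finger_gap: -0.0001
```

Request:
move_arm([
  {"dx":-0.0004,"dy":0,"dz":0,"ax":0,"ay":0,"az":0},
  {"dx":0,"dy":0,"dz":0,"ax":0,"ay":0,"az":0},
])

```text
time_s: 22.88
eef_pos: [0.5458, -0.0055, 0.0701]
eef_rot: [[-0.997, 0.074, -0.002], [0.074, 0.997, 0.0], [0.002, 0.0, -1.0]]
ft_force: [-11.5, 2.4, 6.8]
finger_gap: -0.0001
```

```bash
python3 -c "
from plant import sensors
s=sensors.read_state();print(s['eef_pos'],s['ft_force'],s['time_s'])"
```

```text
[ 0.54577488 -0.00552837  0.07006982] [-11.53830025   2.44777709   6.80857006] 22.875
```

Request:
move_arm([
  {"dx":-0.0003,"dy":0,"dz":0,"ax":0,"ay":0,"az":0},
  {"dx":0,"dy":0,"dz":0,"ax":0,"ay":0,"az":0},
])

```text
time_s: 23.12
eef_pos: [0.546, -0.0055, 0.07]
eef_rot: [[-0.997, 0.074, -0.002], [0.074, 0.997, 0.0], [0.002, 0.0, -1.0]]
ft_force: [-11.5, 3.3, 6.9]
finger_gap: -0.0002
```

Request:
move_arm([
  {"dx":-0.0003,"dy":0,"dz":0,"ax":0,"ay":0,"az":0},
  {"dx":0,"dy":0,"dz":0,"ax":0,"ay":0,"az":0},
])

```text
time_s: 23.38
eef_pos: [0.5462, -0.0056, 0.0701]
eef_rot: [[-0.997, 0.074, -0.002], [0.074, 0.997, 0.0], [0.002, 0.0, -1.0]]
ft_force: [-12.8, 2.4, 8.0]
finger_gap: 0.0001
```

About 13 N on the cap against 6.6 N drag puts about 6 N on the ring. Backing off gently, then up.

Request:
move_arm([
  {"dx":0.0005,"dy":0,"dz":0,"ax":0,"ay":0,"az":0},
  {"dx":0.001,"dy":0,"dz":0,"ax":0,"ay":0,"az":0},
  {"dx":0.003,"dy":0,"dz":0,"ax":0,"ay":0,"az":0},
  {"dx":0.015,"dy":0,"dz":0,"ax":0,"ay":0,"az":0},
  {"dx":0.03,"dy":0,"dz":0,"ax":0,"ay":0,"az":0},
  {"dx":0.02,"dy":0,"dz":-0.02,"ax":0,"ay":0,"az":0},
  {"dx":0,"dy":0,"dz":-0.03,"ax":0,"ay":0,"az":0},
  {"dx":0,"dy":0,"dz":-0.03,"ax":0,"ay":0,"az":0},
  {"dx":0,"dy":0,"dz":-0.03,"ax":0,"ay":0,"az":0},
  {"dx":0,"dy":0,"dz":0,"ax":0,"ay":0,"az":0},
  {"dx":0,"dy":0,"dz":0,"ax":0,"ay":0,"az":0},
])

```text
time_s: 24.75
eef_pos: [0.477, -0.0005, 0.1794]
eef_rot: [[-0.997, 0.074, -0.0], [0.074, 0.997, 0.0], [0.0, -0.0, -1.0]]
ft_force: [0.0, 0.8, -0.9]
finger_gap: -0.0002
```

```bash
python3 -c "
from h import *
wsnap('w9')
from plant import viewer
a=viewer.snapshot('scene')['pixels'][:,:,::-1]; cv2.imwrite('pics/s9.png',a)
cv2.imwrite('pics/s9c.png',cv2.resize(a[140:290,240:400],None,fx=4,fy=4,interpolation=2))
"
```

```text
24.75 [ 0.47695341 -0.00054557  0.17938208] [[-0.9973, 0.0737, -0.0005], [0.0737, 0.9973, 0.0], [0.0005, -0.0, -1.0]] [ 0.04  0.8  -0.93] -0.00016744031505273882 [ -3.1 -17.5 110.9  -0.   86.6 -88.9]
```

View pics/s9c.png

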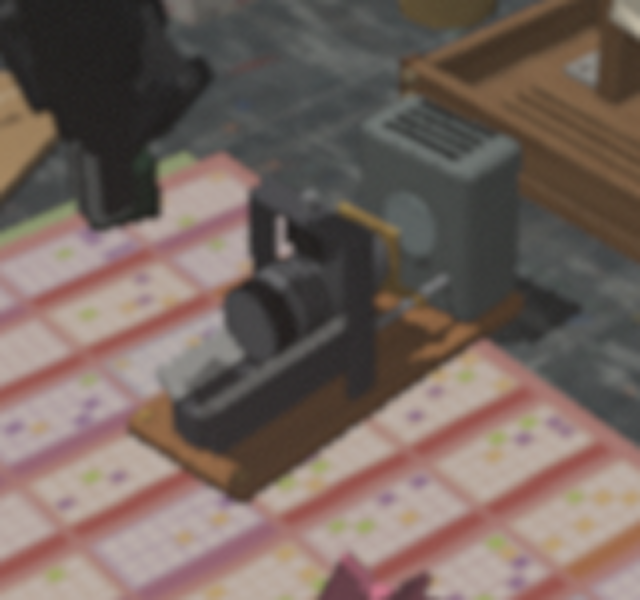

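View pics/w9.png

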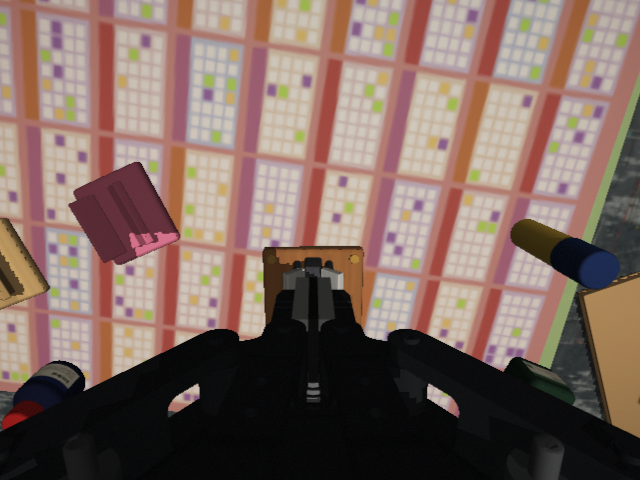

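The lens lies level in the bed, through the bridge and up to the brass ring (crop position about (300,300)). The bottles and glue stick still stand. Handing in.

```bash
python3 -c "
from plant import job
print(job.hand_in())"
```

```text
the job is handed in; nothing more can be done
None
```

I took the lens off the wooden rest and laid it glass-first in the V bed. With closed fingertips on the cap, I slid it under the roller until it met the focus ring, then let go. I handed in at about 25 s of the 58 s.

**Pushing:** The roller gave a peak of about 8 N, then steady drag of about 6.6 N, slightly above the stated 2 to 6 N. The force started to climb at about TCP x 0.545 m, close to the 0.543 m I had estimated for the ring from the pictures. I stopped at about 13 N on the cap, which leaves about 6 N on the ring by subtraction.

**Last checks:** The final scene picture shows the lens level in the V, past the roller and up to the brass ring. The ink bottles and glue stick are still standing, and the arm is clear with no load on it. I did not touch the lens again afterwards, so whether it sprang back slightly from the ring was judged only from that picture.

**One disagreement:** The pictures gave the bed as about 43 mm wide rather than the stated 34 mm. To be safe, I gripped the lens high enough that the fingertips stayed above the bed's edges.

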